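Bolt down the lid of a camper electrics box

ROBOT

A 6-joint arm with a two-finger parallel gripper is mounted at the origin on the work surface. World frame = base frame: x ahead of the robot, y to its left, z up, the work surface at z = 0. Lengths are in mm, angles in degrees, forces in N, time in s.
With the tool pointing down it reaches from about 300 to 850 mm from the base axis. Payload 4.2 kg.
Tool frame: the origin (TCP) lies between the finger pads; the fingertips stand 22 mm ahead of it and the grasp point (between the pads) lies 3 mm ahead of it; z points along the fingers, y is the direction in which the jaws open and shut (so a half turn about z gives the same grasp; the last joint's range is limited). The gripper opens to 91 mm and grips with 3 to 60 N. Pads are 32 mm wide; open, the fingers measure 118 mm over their backs; the gripper's body (76 mm by 178 mm) begins 60 mm behind the grasp point.
Start: joints at [61.994, 18.312, 89.639, -0, 72.044, -1.146], TCP at [259.8, 512.98, 200.176] pointing down, gripper open.
Joint ranges: [-177.97, 177.97], [-48.28, 115.42], [12.27, 149.76], [-77.06, 257.06], [2.81, 150.46], [-146.56, 146.56]. Speed limits (degrees/s): [147.25, 147.25, 180, 180, 180, 180].

INTERFACE

Orientations are given as [roll, pitch, yaw] about the fixed x, y, z axes, in that order (R = Rz(yaw) Ry(pitch) Rx(roll)).
In Python, from workcell import * gives the robot as it stands.
- The arm moves only by the shell command python3 -m jog 'ROWS' [OPENING] [FORCE]. ROWS is text: rows parted by semicolons, each of 6 numbers parted by spaces: the shift along the tool's x, y, z in units of 0.5 m (1.0 is 0.5 m), then the turn, a rotation vector about the tool's x, y, z in units of pi/2 rad (1.0 is pi/2 rad). A call has 1 to 20 rows; each row is the pose to reach, as a shift and turn from the pose measured when the call began, along the tool's axes at that moment; what a row does not reach only later rows make up. A row lasts 1/12 s, in which the tool goes at most 41.7 mm and 7.16 degrees, less where a joint would pass 70% of its speed; a pose out of reach is approached as far as the arm can. A call with a number of a shift or a turn outside -1 to 1 is refused whole. A call with a gripper value outside its range is refused whole. OPENING is the opening, from -1 (shut) to 1 (fully open), set as the call begins (- or left out, the last holds). The fingers move at their own pace and stop on an object; FORCE is the grip in N (left out, the last holds). Time passes only in rows, so rows that repeat a pose let the fingers close. It gives the time, the measured TCP pose, the force and the opening at its end, in the units of the state.
- state(): the state, without advancing time (a new reading comes with each control period).
- grab_frame(name): name is "side" or "top"; returns the picture (420x560x3 uint8, red, green, blue); there is no depth.
- calibration(name): a dict with "mtx" (3x3 intrinsics, pixels), "distortion" ([k1, k2, p1, p2, k3] as OpenCV has them; the pictures are not rectified), "rvec" (rotation vector, rad) and "tvec" (3), from world to camera coordinates, as OpenCV has them. Camera axes: x right, y down, z forward; pixel columns grow to the right and rows downward; lengths in mm; the calibration is good to about 2 mm. A picture is of the moment at which its call begins. calibration takes no time and is no camera call.
- job_done(): hands the job in, once; it reports no verdict.
Trained networks look in the newest picture that a camera, given by its name, has taken for a name from the list of things; names that differ only in an ending like _2 or _b are one class to them, and where a whole thing is asked for, a point or a joint stands for the part that bears it (a point fixed in the world has none). Each returns a list of dicts, best first, with "confidence" (0 to 1); they miss things now and then, are a little off and sometimes report something else, mostly with a low value. They report only what shows in the picture. A call takes as long as a camera call.
- spot_in(query, camera): "rect" ([left, top, right, bottom] in pixels, round what is visible of it).
- tip_of(query, camera): "location" ([column, row] in pixels: a listed point, or the origin of a listed thing).
The state is a dict: "time_s": time; "qpos": joint angles; "qvel": joint speeds; "effort": joint torques, N m; "ee_pos": TCP position; "ee_rot": TCP orientation; "force": force on the tool from outside, world axes, zero at the start; "torque": the same for the moment, N m; "gripper_width": finger opening in mm.
Only numpy, scipy, OpenCV 4.12 (cv2) and the standard library are available. Lean on these libraries where they do the work, as an engineer would, in place of code of your own. Each camera call takes 0.05 s, during which the arm holds its last target. There are 200 camera calls.

TASK

Bolt the lid of the black electrics box shut: the lid stands up on its rubber seal, so bear down on it by the bolt's handle until the bolt meets the hole in the keep plate, slide the bolt across through the keep fully home, and turn its handle down into the notch so that it locks. Feel your way and force nothing: the bolt must not be rammed against the keep or the casing. Leave the other things where they are.

Things in the scene. Friction and masses are not known exactly. Their poses are not given: they have to be found in the camera images.
- box: Black metal electrics box, 360 x 460 x 150 mm, on the table; does not move. Origin at the centre of its underside, z up, x from its front (fuses, socket; towards the robot at yaw 0) to its rear. Its top has the hinged lid (right, -y) and a fixed strip (left, +y).
- keep_foot (a point): On the box's top (150 mm up), at the near face of the keep, below its hole. The keep: upright zinc plate 60 mm wide, 5 mm thick, square to the bolt, in line with it; hole 16 mm wide, 14 mm high. It hangs on slotted screws and was set by hand: the hole's centre is 26 to 39.5 mm above this point, just where must be found by feel. Axes as the box's.
- bolt: Steel barrel bolt on the lid: round 12 mm rod, blunt nose, and its handle, a 10 mm round bar square to it. Origin on the rod's axis below the handle; y along the rod to the keep (nose 75 mm from the origin), z along the handle (domed end at 52 mm). The axis rides with the lid: now about 43 mm above the box's top, 25 mm with the lid hard down.
- casing (a point): Point in the bolt's zinc casing, which is fixed on the lid: on the rod's axis where the handle stands at throw 0; y to the keep. 22 mm wide, its top 11 mm above the axis, lid 15 mm below the axis. A slot along its top holds the handle upright within 0.2 rad; at the keep end of the slot a 13 mm notch (y 28 to 41 mm) in its front (-x) side takes the handle down.
- handle (a point): Point on the handle's centre line, 34 mm from the rod's axis; a good place to pinch. Same axes as bolt.
- throw (a joint): How far the bolt is slid to the keep, m: 0 drawn back; the nose reaches the keep plate at 0.020; 0.036 fully home, where the handle meets the end of the slot, beside the notch (it can turn down from 0.033 on). 3 N of friction, a little more under the lid's push; stays where left.
- turn (a joint): Turn of the bolt and its handle about the rod, rad: 0 handle square up from the lid, growing as it goes down to the box's front (-x); 1.55 lying flat in the notch, at its stop. 0.05 N m of friction; stays where left.
- lid (a joint): Lid angle, rad: 0 hard down, about 0.070 (0.065 to 0.075) as it stands on its seal; hinged at the rear, 260 mm from the bolt's axis. The seal springs back: pressing at the bolt takes about 0.7 N per mm.
- can: Bystander: aluminium drink can, 66 mm across, 115 mm tall, on the table left of the box. Origin at its foot's centre.
- spanner: Bystander: steel spanner, 180 mm long, flat on the table in front and left of the box. Origin under its middle, x along it.
- meter: Bystander: yellow multimeter, 150 x 75 x 44 mm, flat on the table right of the box. Origin at the centre of its underside.
- tub: Bystander: white tub of screws, 56 mm across, 30 mm tall, on the box's left strip. Origin at its foot's centre.

How it is judged:
By the outcome, as a careful person would: the job done as asked, in the order asked, and still so for the second after the job is handed in, with the robot touching nothing.
It also fails if it takes over 72 s, if anything falls off the work surface, if the arm or the gripper's body presses on something with over 40 N, if the wrist force passes 120 N, or if a joint passes its speed limit or range.

## Working session

There is one attempt and no reset: what is moved stays moved. The work goes in short steps, Python scripts to look and compute and a shell command to move; the robot and the scene stay as the last step left them, time stands still between calls to the robot, and variables do not carry over. Pictures are saved under pics/ and viewed, about 8 in all and at most 12, crops included, and the job is handed in when it is done.

```bash
mkdir -p pics; ls; cat > h.py <<'E'
from workcell import *
import numpy as np, cv2
from scipy.spatial.transform import Rotation as Ro
def cam(n):
    c=calibration(n); return [np.array(c[k],float) for k in("mtx","distortion","rvec","tvec")]
def ray(n,px):
    m,d,r,t=cam(n); u=cv2.undistortPoints(np.array([[px]],float),m,d)[0,0]
    R=cv2.Rodrigues(r)[0]; return -R.T@t.ravel(), R.T@np.array([u[0],u[1],1])
def atz(n,px,z):
    o,v=ray(n,px); return o+v*(z-o[2])/v[2]
def tri(pa,pb,a="side",b="top"):
    o1,v1=ray(a,pa);o2,v2=ray(b,pb)
    s=np.linalg.lstsq(np.c_[v1,-v2],o2-o1,rcond=None)[0]
    p,q=o1+s[0]*v1,o2+s[1]*v2; return (p+q)/2,np.linalg.norm(p-q)
def proj(n,P):
    m,d,r,t=cam(n); return cv2.projectPoints(np.array(P,float).reshape(-1,3),r,t,m,d)[0][:,0]
def st():
    s=state(); print({k:np.round(s[k],3).tolist() for k in("time_s","qpos","ee_pos","ee_rot","force","torque","gripper_width")})
E
python3 - <<'E'
from h import *
st()
for c in("side","top"):
    cv2.imwrite(f"pics/{c}0.png",grab_frame(c)[:,:,::-1])
P={}
for q in("handle","casing","keep_foot","bolt","box"):
    for c in("side","top"):
        r=tip_of(q,c); P[q,c]=r
        print(q,c,[(np.round(x["location"],1).tolist(),round(x["confidence"],2)) for x in r[:3]])
    try: print(tri(P[q,"side"][0]["location"],P[q,"top"][0]["location"]))
    except Exception as e: print(e)
E
```

```text
pics
{'time_s': 0.0, 'qpos': [61.994, 18.35, 89.707, -0.002, 72.043, -1.146], 'ee_pos': [259.548, 512.489, 199.333], 'ee_rot': [-179.9, -0.001, 153.14], 'force': [0.927, -0.614, -1.013], 'torque': [0.037, 0.011, -0.056], 'gripper_width': 91.151}
handle side [([277.9, 196.4], 0.44)]
handle top [([293.8, 221.9], 0.57), ([292.2, 220.8], 0.48)]
(array([520.2614553 , -13.41137305, 233.26988689]), np.float64(5.74788073218059))
casing side [([279.7, 207.6], 0.64)]
casing top [([291.3, 221.4], 0.57)]
(array([525.11080687, -10.09957619, 191.14037835]), np.float64(0.06850888266629675))
keep_foot side [([265.9, 201.8], 0.73)]
keep_foot top [([257.0, 224.0], 0.65)]
(array([522.02151937,  82.51472416, 155.74544734]), np.float64(7.459193725316652))
bolt side [([279.1, 208.0], 0.5)]
bolt top [([292.7, 224.6], 0.45), ([202.9, 206.1], 0.19)]
(array([518.30031375, -14.66796761, 194.68449894]), np.float64(4.225202159088739))
box side []
box top []
list index out of range
```

```bash
python3 - <<'E'
import cv2,numpy as np
a=cv2.imread("pics/side0.png");b=cv2.imread("pics/top0.png")
cv2.imwrite("pics/both.png",np.hstack([cv2.resize(a,(400,300)),cv2.resize(b,(400,300))]))
A=cv2.resize(a[150:260,210:350],(400,314),interpolation=2);B=cv2.resize(b[170:280,220:360],(400,314),interpolation=2)
o=np.vstack([np.hstack([cv2.resize(a,(400,286)),cv2.resize(b,(400,286))]),np.hstack([A,B])]);cv2.imwrite("pics/v1.png",o)
E
```

```text
(no output)
```

View pics/v1.png

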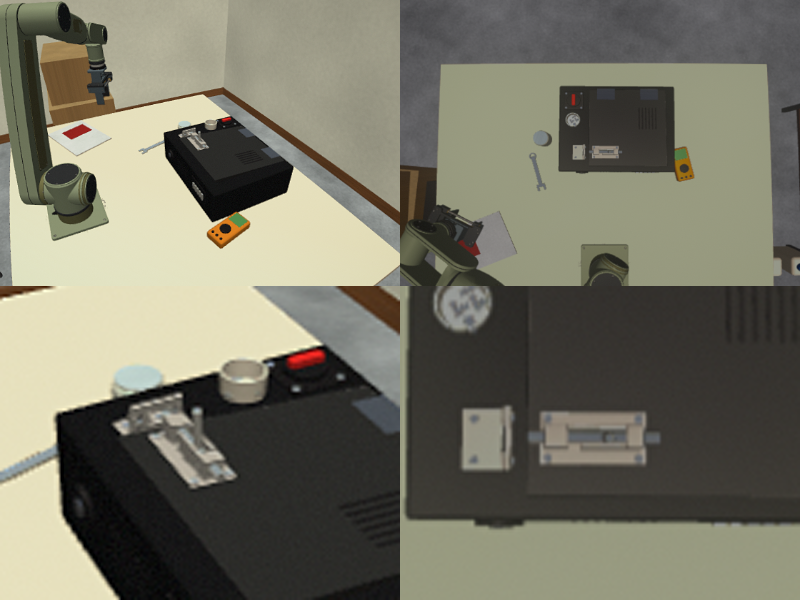

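The top view shows the bolt at about (293,222) with its handle upright, and the keep to its left at about (257,223). The box is near yaw 0. The side view agrees. Next I get the yaw and plan the approach.

```bash
cat >> h.py <<'E'
def row(P,yaw=None,s=None):
    s=s or state(); R0=Ro.from_euler("xyz",s["ee_rot"],degrees=True)
    d=R0.inv().apply(np.array(P)-s["ee_pos"])/500
    R1=Ro.from_euler("xyz",[180,0,yaw],degrees=True) if yaw is not None else R0
    print(np.round(d,3),np.round((R0.inv()*R1).as_rotvec()/(np.pi/2),3))
E
python3 - <<'E'
from h import *
g=cv2.cvtColor(cv2.imread("pics/top0.png"),cv2.COLOR_BGR2GRAY).astype(int)
# front edge of the box: last dark->bright step per column
pts=[]
for c in range(235,370,5):
    col=g[225:262,c]; d=np.diff(col); pts.append((c,225+int(np.argmax(d))+.5))
print(pts[::4])
W=np.array([atz("top",p,150) for p in pts]); k=np.polyfit(W[:,1],W[:,0],1); r=W[:,0]-np.polyval(k,W[:,1])
ok=abs(r)<5;k=np.polyfit(W[ok,1],W[ok,0],1);print("front edge slope deg",np.degrees(np.arctan(k[0])),np.polyval(k,0),r.round(1))
print("casing",atz("top",(291.3,221.4),193),"keepfoot",atz("top",(257,224),150),"handle@229",atz("top",(293.5,222),229), "tip@245",atz("top",(294.2,222.9),245))
for y in (180,): row([523,-13,310],y)
E
```

```text
[(235, 251.5), (255, 254.5), (275, 251.5), (295, 252.5), (315, 252.5), (335, 252.5), (355, 252.5)]
front edge slope deg 0.3499300408850581 439.71137092560195 [ 1.9  1.9  2.  -3.5 -6.2 -3.4  2.3  2.3  2.4 -0.4 -0.3  2.5 -0.2 -0.2
 -0.1 -0.1 -0.   0.   0.1  0.1  0.1 -2.6  0.2  0.2  0.3  0.3  0.3]
casing [525.09734717 -10.02868662 193.        ] keepfoot [518.76701443  84.34641685 150.        ] handle@229 [522.67287077 -14.12460951 229.        ] tip@245 [519.99240604 -15.1019744  245.        ]
[-0.945 -0.701 -0.22 ] [ 0.     0.    -0.298]
```

```bash
python3 -m jog '0 0 -0.1 0 0 0;0 0 -0.22 0 0 0;0 0 -0.22 0 0 0;-0.945 -0.701 -0.22 0 0 -0.298;-0.945 -0.701 -0.22 0 0 -0.298;-0.945 -0.701 -0.22 0 0 -0.298;-0.945 -0.701 -0.22 0 0 -0.298;-0.945 -0.701 -0.22 0 0 -0.298;-0.945 -0.701 -0.22 0 0 -0.298;-0.945 -0.701 -0.22 0 0 -0.298;-0.945 -0.701 -0.22 0 0 -0.298;-0.945 -0.701 -0.22 0 0 -0.298;-0.945 -0.701 -0.22 0 0 -0.298;-0.945 -0.701 -0.22 0 0 -0.298;-0.945 -0.701 -0.22 0 0 -0.298;-0.945 -0.701 -0.22 0 0 -0.298;-0.945 -0.701 -0.22 0 0 -0.298;-0.945 -0.701 -0.22 0 0 -0.298;-0.945 -0.701 -0.22 0 0 -0.298;-0.945 -0.701 -0.22 0 0 -0.298' -0.1 20
python3 - <<'E'
from h import *
st()
row([521,-12,300],180);row([521,-12,236],180)
E
```

```text
time_s: 2.27
ee_pos: [522.7, -13.1, 309.9]
ee_rot: [179.9, -0.1, 179.9]
force: [-0.7, -0.2, 0.6]
gripper_width: 41.3
{'time_s': 2.267, 'qpos': [-2.737, 10.716, 84.423, 0.059, 84.919, -92.622], 'ee_pos': [522.72, -13.113, 309.866], 'ee_rot': [179.939, -0.055, 179.881], 'force': [-0.717, -0.234, 0.552], 'torque': [0.066, -0.067, -0.057], 'gripper_width': 41.309}
[0.003 0.002 0.02 ] [ 0.001 -0.001 -0.001]
[0.003 0.002 0.148] [ 0.001 -0.001 -0.001]
```

```bash
python3 -m jog '0.003 0.002 0.04 0 0 0;0.003 0.002 0.08 0 0 0;0.003 0.002 0.1 0 0 0;0.003 0.002 0.1 0 0 0'
python3 - <<'E'
from h import *
a=grab_frame("side")[150:260,210:350,::-1];b=grab_frame("top")[170:280,220:360,::-1]
cv2.imwrite("pics/v2.png",np.hstack([cv2.resize(x,(400,314),interpolation=2) for x in(a,b)]))
E
```

```text
time_s: 2.6
ee_pos: [519.2, -10.4, 257.9]
ee_rot: [179.9, -0.3, -180.0]
force: [-0.4, 0.5, -0.2]
gripper_width: 41.3
```

View pics/v2.png

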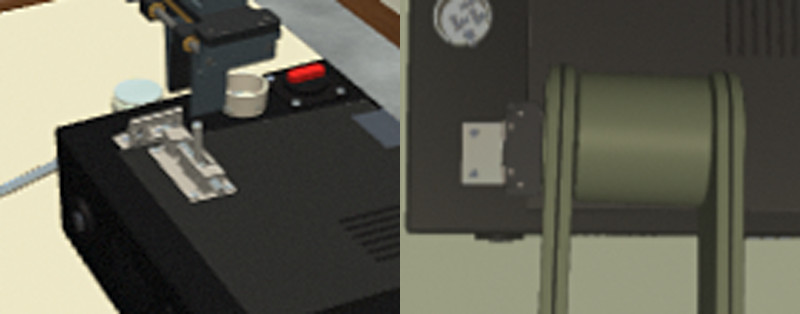

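The handle tip shows at crop (198,125), right below the near finger. I'll project the expected finger tips to check they straddle the handle.

```bash
python3 - <<'E'
from h import *
s=state();x,y,z=s["ee_pos"]
c=lambda p:(np.array(p)-[210,150])*400/140
for n,P in dict(nearfinger_inner_low=[x,y-20.6,z-22],nf_outer=[x,y-35,z-22],farfinger_inner=[x,y+20.6,z-22],handle_tip=[523,-14,245],handle_base=[521,-14,205],tcp_mid=[x,y,z-22]).items(): print(n,c(proj("side",P)[0]).round(1))
E
```

```text
nearfinger_inner_low [206.4 137. ]
nf_outer [213.5 144.5]
farfinger_inner [187.  116.4]
handle_tip [199.8 122. ]
handle_base [197.5 156.3]
tcp_mid [196.6 126.6]
```

```bash
python3 - <<'E'
from h import *
st()
a=grab_frame("side")[100:260,180:380,::-1]
im=cv2.resize(a,None,fx=4,fy=4,interpolation=2)
s=state();x,y,z=s["ee_pos"]
for i,P in enumerate([[x,y,z],[x,y-20.6,z-22],[x,y+20.6,z-22],[x-16,y-20.6,z-22],[x+16,y-20.6,z-22]]):
    u=((proj("side",P)[0]-[180,100])*4).astype(int); cv2.circle(im,tuple(int(v) for v in u),3,(0,0,255),-1); cv2.putText(im,str(i),(int(u[0])+5,int(u[1])),0,.5,(0,0,255))
cv2.imwrite("pics/v3.png",im[:600])
E
```

```text
{'time_s': 2.7, 'qpos': [-2.524, 11.527, 90.309, 0.071, 78.195, -92.508], 'ee_pos': [521.058, -11.029, 260.508], 'ee_rot': [179.929, -0.028, 179.97], 'force': [-0.132, -0.537, -0.03], 'torque': [0.013, -0.033, -0.029], 'gripper_width': 41.193}
```

View pics/v3.png

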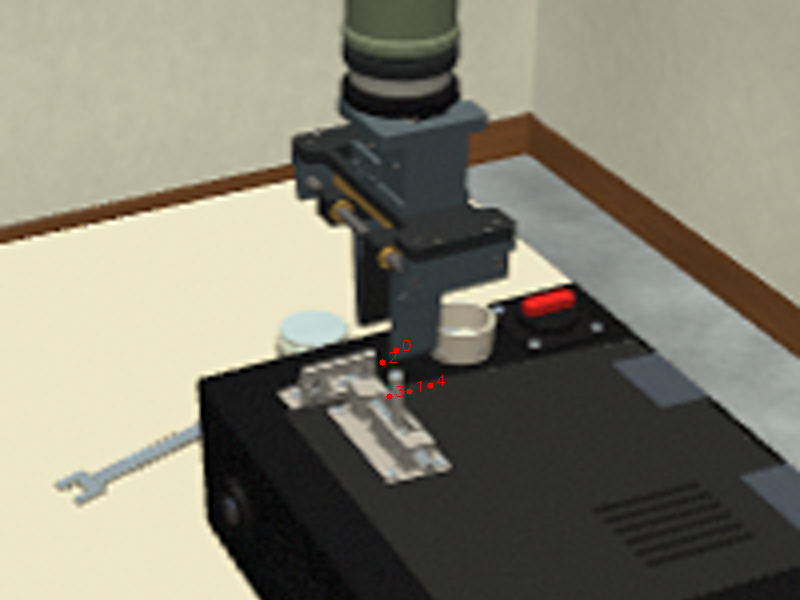

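```bash
python3 - <<'E'
from h import *
for c in("side","top"):
    print(c,"origin",proj(c,[[0,0,0],[259.5,512.5,199.3],[259.5,512.5,177.3],[521,-11,260]]).round(1).tolist(), "cam pos",ray(c,(280,210))[0].round())
im=cv2.imread("pics/side0.png")
for P in([0,0,0],[259.5,512.5,199.3],[259.5,512.5,177.3]):
    u=proj("side",P)[0]; cv2.circle(im,tuple(int(round(v)) for v in u),2,(0,0,255),-1)
im2=cv2.imread("pics/top0.png")
for P in([0,0,0],[259.5,512.5,199.3],[259.5,512.5,177.3]):
    u=proj("top",P)[0]; cv2.circle(im2,tuple(int(round(v)) for v in u),2,(0,0,255),-1)
cv2.imwrite("pics/v4.png",np.hstack([cv2.resize(im[:360,:230],(400,600)),cv2.resize(im2[250:420,:300],(400,227)) if 0 else cv2.copyMakeBorder(cv2.resize(im2[250:420,:300],(400,227)),0,373,0,0,0)]))
E
```

```text
side origin [[107.2, 312.4], [145.9, 149.7], [146.9, 155.2], [278.9, 187.8]] cam pos [  65. -867.  874.]
top origin [[285.4, 391.2], [96.7, 320.1], [100.0, 318.4], [292.9, 222.4]] cam pos [ 498.   43. 1330.]
```

View pics/v4.png

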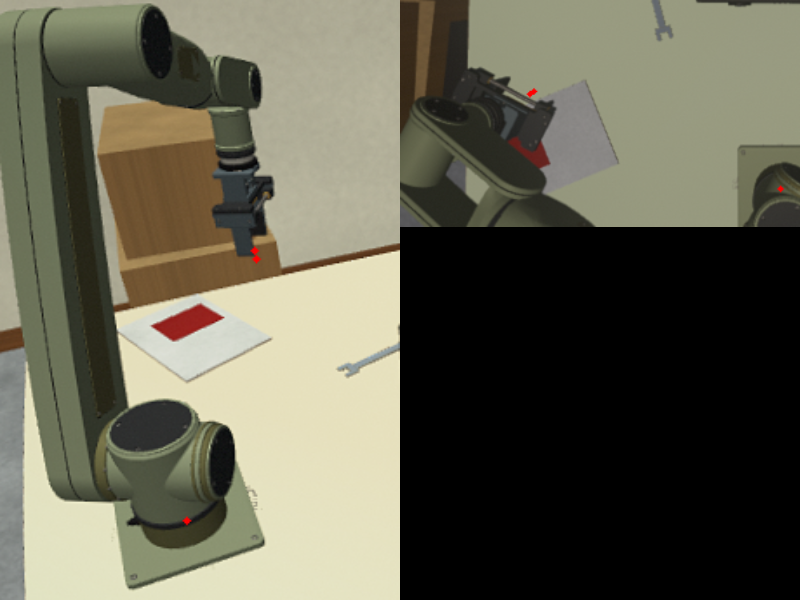

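```bash
python3 - <<'E'
from h import *
o,v=ray("side",(283.5,188.75))
for y in(-32,-38,-45): print(y,(o+v*(y-o[1])/v[1]).round(1))
o,v=ray("side",(180+372/4,100+322/4))
for y in(9,15,22): print(y,(o+v*(y-o[1])/v[1]).round(1))
E
python3 -m jog '0 0 0.03 0 0 0;0 0 0.048 0 0 0;0 0 0.048 0 0 0;0 0 0.048 0 0 0'
python3 -c "
from h import *
st()
a=grab_frame('side')[130:250,200:360,::-1]
cv2.imwrite('pics/v5.png',cv2.resize(a,None,fx=4,fy=4,interpolation=2))"
```

```text
-32 [524.2 -32.  268. ]
-38 [520.9 -38.  272.4]
-45 [517.  -45.  277.5]
9 [512.8   9.  275.1]
15 [515.9  15.  271. ]
22 [519.5  22.  266.2]
time_s: 3.08
ee_pos: [521.5, -11.2, 237.2]
ee_rot: [179.9, 0.0, 180.0]
force: [1.0, -0.4, -0.1]
gripper_width: 41.1
{'time_s': 3.083, 'qpos': [-2.534, 12.191, 92.778, 0.071, 74.996, -92.508], 'ee_pos': [521.547, -11.152, 237.238], 'ee_rot': [179.933, 0.038, 179.956], 'force': [1.03, -0.424, -0.076], 'torque': [0.02, 0.027, 0.007], 'gripper_width': 41.137}
```

View pics/v5.png

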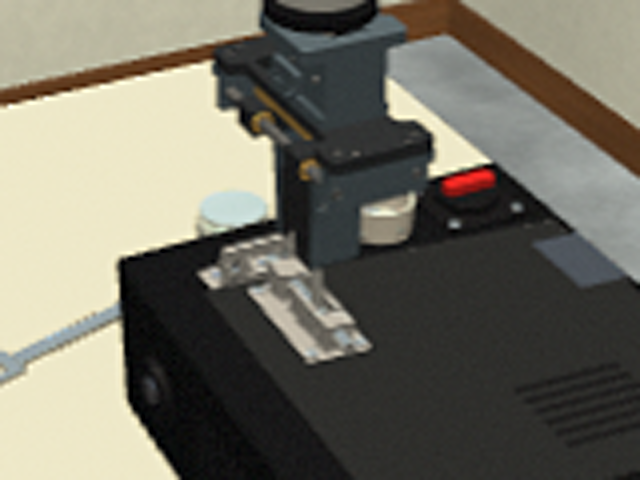

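The near fingertip now ends at crop (333,262) and hides all but the foot of the handle. I'll close gently and see whether the handle is between the pads.

```bash
python3 -m jog '0 0 0 0 0 0;0 0 0 0 0 0;0 0 0 0 0 0;0 0 0 0 0 0;0 0 0 0 0 0;0 0 0 0 0 0' -1 6; python3 -c "
from h import *
st()"
```

```text
time_s: 3.63
ee_pos: [521.9, -11.2, 237.7]
ee_rot: [179.9, 0.1, 180.0]
force: [0.1, 0.4, -0.7]
gripper_width: 3.8
{'time_s': 3.633, 'qpos': [-2.541, 12.174, 92.737, 0.071, 74.994, -92.512], 'ee_pos': [521.865, -11.226, 237.674], 'ee_rot': [179.935, 0.097, 179.953], 'force': [0.06, 0.386, -0.736], 'torque': [0.001, 0.029, -0.012], 'gripper_width': 3.761}
```

The jaws closed past 10 mm, so the handle is not between the pads. The pictures also put the fingertips about 30 mm higher than stated. I'll open and go lower in small steps, watching the force.

```bash
python3 -m jog '0 0 0 0 0 0;0 0 0 0 0 0;0 0 0 0 0 0;0 0 0 0 0 0;0 0 0.01 0 0 0;0 0 0.02 0 0 0;0 0 0.02 0 0 0' -0.1 6; python3 -m jog '0 0 0.01 0 0 0;0 0 0.01 0 0 0'; python3 -c "
from h import *
st()
a=grab_frame('side')[130:250,200:360,::-1]
cv2.imwrite('pics/v6.png',cv2.resize(a,None,fx=4,fy=4,interpolation=2))"
```

```text
time_s: 4.22
ee_pos: [521.1, -11.2, 226.3]
ee_rot: [179.9, -0.1, 179.9]
force: [-0.2, 1.3, -0.9]
gripper_width: 41.1
time_s: 4.38
ee_pos: [520.3, -11.2, 220.0]
ee_rot: [179.9, -0.2, 180.0]
force: [-0.3, -0.3, -0.1]
gripper_width: 41.2
{'time_s': 4.383, 'qpos': [-2.539, 12.772, 94.524, 0.071, 72.896, -92.512], 'ee_pos': [520.329, -11.152, 219.96], 'ee_rot': [179.924, -0.189, 179.952], 'force': [-0.34, -0.281, -0.137], 'torque': [0.003, 0.008, -0.006], 'gripper_width': 41.175}
```

View pics/v6.png

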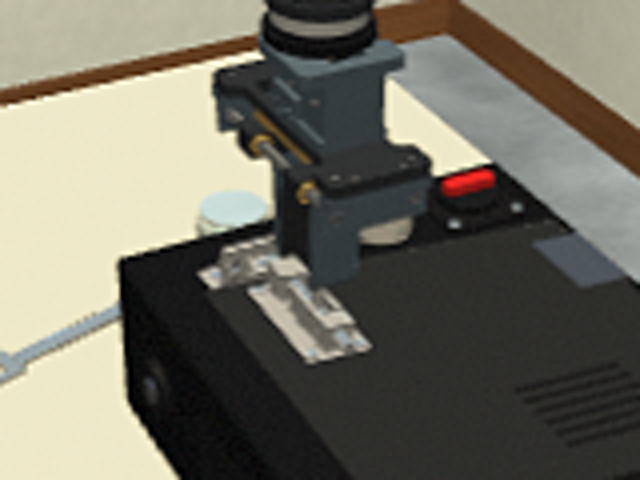

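```bash
python3 -m jog '0 0 0 0 0 0;0 0 0 0 0 0;0 0 0 0 0 0;0 0 0 0 0 0;0 0 0 0 0 0;0 0 0 0 0 0;0 0 0 0 0 0' -1 6; python3 -c "
from h import *
st()"
```

```text
time_s: 5.02
ee_pos: [520.6, -11.0, 220.5]
ee_rot: [179.9, -0.1, 180.0]
force: [0.4, 0.9, 0.2]
gripper_width: 9.4
{'time_s': 5.017, 'qpos': [-2.531, 12.749, 94.47, 0.093, 72.92, -92.51], 'ee_pos': [520.625, -10.957, 220.541], 'ee_rot': [179.905, -0.135, 179.952], 'force': [0.425, 0.879, 0.246], 'torque': [0.179, -0.016, 0.006], 'gripper_width': 9.359}
```

The pads stopped at 9.4 mm, so the handle is held. The true tool height is about 30 mm above what is stated, which matches both the pictures and the missed grip. I'll regrip 12 mm lower for a firmer hold.

```bash
python3 -m jog '0 0 0 0 0 0;0 0 0 0 0 0;0 0 0 0 0 0;0 0 0.012 0 0 0;0 0 0.024 0 0 0;0 0 0.024 0 0 0' -0.5 6;  python3 -m jog '0 0 0 0 0 0;0 0 0 0 0 0;0 0 0 0 0 0;0 0 0 0 0 0;0 0 0 0 0 0' -1 35; python3 -c "
from h import *
st()"
```

```text
time_s: 5.52
ee_pos: [519.6, -10.9, 206.9]
ee_rot: [179.9, -0.3, 180.0]
force: [-1.3, -0.2, 0.4]
gripper_width: 22.9
time_s: 5.93
ee_pos: [519.6, -10.9, 206.9]
ee_rot: [179.9, -0.3, 179.9]
force: [0.4, 0.5, -0.4]
gripper_width: 9.1
{'time_s': 5.933, 'qpos': [-2.531, 13.241, 95.816, 0.094, 71.259, -92.51], 'ee_pos': [519.568, -10.911, 206.944], 'ee_rot': [179.898, -0.311, 179.949], 'force': [0.406, 0.53, -0.364], 'torque': [0.015, 0.075, -0.012], 'gripper_width': 9.101}
```

```bash
python3 -m jog '0 0.01 0 0 0 0;0 0.02 0 0 0 0;0 0.03 0 0 0 0;0 0.03 0 0 0 0;0 0.03 0 0 0 0'; python3 -m jog '0 0 0.003 0 0 0;0 0 0.006 0 0 0;0 0 0.006 0 0 0'; python3 -c "
from h import *
st()"
```

```text
time_s: 6.35
ee_pos: [519.7, 5.0, 207.0]
ee_rot: [179.8, -0.3, 180.0]
force: [0.2, -0.3, 0.3]
gripper_width: 8.8
time_s: 6.6
ee_pos: [519.3, 5.0, 203.9]
ee_rot: [179.8, -0.3, 180.0]
force: [-1.4, -1.2, 2.2]
gripper_width: 9.0
{'time_s': 6.6, 'qpos': [-0.827, 13.331, 96.14, 0.18, 70.871, -90.87], 'ee_pos': [519.255, 5.042, 203.944], 'ee_rot': [179.825, -0.339, 179.984], 'force': [-1.404, -1.164, 2.198], 'torque': [-0.22, 0.337, 0.019], 'gripper_width': 9.008}
```

Down 3 mm costs 2.2 N, as expected. Now I probe.

```bash
python3 -m jog '0 0.004 0 0 0 0;0 0.008 0 0 0 0;0 0.008 0 0 0 0'; python3 -m jog '0 0.003 0 0 0 0;0 0.003 0 0 0 0';python3 -m jog '0 0.002 0 0 0 0;0 0.002 0 0 0 0'
```

```text
time_s: 6.85
ee_pos: [519.3, 5.6, 204.2]
ee_rot: [-179.7, -0.3, -180.0]
force: [-1.5, -11.5, 2.9]
gripper_width: 9.0
time_s: 7.02
ee_pos: [519.3, 5.3, 204.1]
ee_rot: [-179.5, -0.3, -180.0]
force: [-1.2, -6.7, 1.1]
gripper_width: 9.1
time_s: 7.18
ee_pos: [519.3, 5.3, 204.1]
ee_rot: [-179.4, -0.3, -180.0]
force: [-0.4, -5.6, 0.8]
gripper_width: 9.1
```

```bash
python3 -m jog '0 -0.003 0 0 0 0;0 -0.003 0.003 0 0 0;0 -0.003 0.003 0 0 0;0 0.002 0.003 0 0 0;0 0.005 0.003 0 0 0;0 0.005 0.003 0 0 0'; python3 -m jog '0 -0.003 0 0 0 0;0 -0.003 0.003 0 0 0;0 -0.003 0.003 0 0 0;0 0.002 0.003 0 0 0;0 0.005 0.003 0 0 0;0 0.005 0.003 0 0 0'
```

```text
time_s: 7.68
ee_pos: [519.2, 5.2, 202.8]
ee_rot: [-179.1, -0.3, -179.9]
force: [-2.1, -8.5, 1.7]
gripper_width: 8.8
time_s: 8.18
ee_pos: [519.1, 5.1, 201.5]
ee_rot: [-178.7, -0.3, -179.9]
force: [-2.1, -9.1, 4.1]
gripper_width: 8.9
```

```bash
python3 -m jog '0 -0.003 0 0 0 0;0 -0.003 0.003 -0.014 0 0;0 -0.003 0.003 -0.014 0 0;0 0.002 0.003 -0.014 0 0;0 0.005 0.003 -0.014 0 0;0 0.005 0.003 -0.014 0 0'; python3 -m jog '0 -0.003 0 0 0 0;0 -0.003 0.003 0 0 0;0 -0.003 0.003 0 0 0;0 0.002 0.003 0 0 0;0 0.005 0.003 0 0 0;0 0.005 0.003 0 0 0'
```

```text
time_s: 8.68
ee_pos: [519.1, 5.4, 200.2]
ee_rot: [-179.7, -0.3, -179.8]
force: [-3.0, -6.1, 5.6]
gripper_width: 9.0
time_s: 9.18
ee_pos: [519.0, 5.4, 199.0]
ee_rot: [-179.3, -0.3, -179.8]
force: [-2.6, -7.7, 6.3]
gripper_width: 8.9
```

```bash
python3 -m jog '0 -0.003 0 0 0 0;0 -0.003 0.003 -0.008 0 0;0 -0.003 0.003 -0.008 0 0;0 0.002 0.003 -0.008 0 0;0 0.005 0.003 -0.008 0 0;0 0.005 0.003 -0.008 0 0'; python3 -m jog '0 -0.003 0 0 0 0;0 -0.003 0.003 -0.004 0 0;0 -0.003 0.003 -0.004 0 0;0 0.002 0.003 -0.004 0 0;0 0.005 0.003 -0.004 0 0;0 0.005 0.003 -0.004 0 0';python3 -c "
from h import *
st()
a=grab_frame('side')[150:240,220:340,::-1];b=grab_frame('top')[170:260,220:340,::-1]
cv2.imwrite('pics/v7.png',np.hstack([cv2.resize(x,(400,300),interpolation=2) for x in(a,b)]))"
```

```text
time_s: 9.68
ee_pos: [518.9, 5.6, 198.0]
ee_rot: [-179.8, -0.3, -179.7]
force: [-3.2, -7.0, 6.5]
gripper_width: 8.8
time_s: 10.18
ee_pos: [518.9, 5.9, 197.1]
ee_rot: [-179.8, -0.3, -179.6]
force: [-3.7, -7.3, 7.1]
gripper_width: 9.1
{'time_s': 10.183, 'qpos': [-0.494, 13.546, 96.874, -0.201, 69.875, -90.782], 'ee_pos': [518.883, 5.881, 197.071], 'ee_rot': [-179.816, -0.299, -179.643], 'force': [-3.732, -7.325, 7.145], 'torque': [-1.193, 0.669, 0.034], 'gripper_width': 9.148}
```

View pics/v7.png

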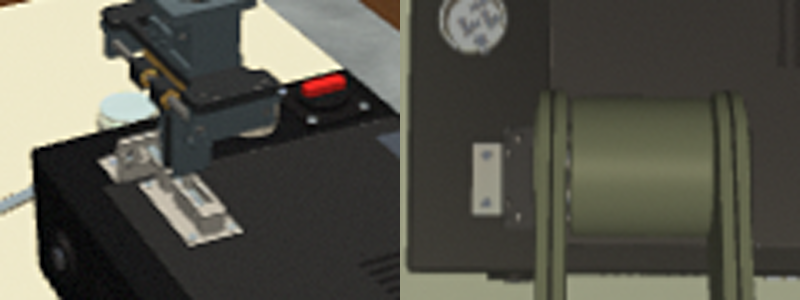

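```bash
python3 -m jog '0 -0.003 0 0 0 0;0 -0.003 0.003 -0.004 0 0;0 -0.003 0.003 -0.004 0 0;0 0.002 0.003 -0.004 0 0;0 0.005 0.003 -0.004 0 0;0 0.005 0.003 -0.004 0 0'; python3 -m jog '0 -0.003 0 0 0 0;0 -0.003 0.003 -0.004 0 0;0 -0.003 0.003 -0.004 0 0;0 0.002 0.003 -0.004 0 0;0 0.005 0.003 -0.004 0 0;0 0.005 0.003 -0.004 0 0'
```

```text
time_s: 10.78
ee_pos: [518.8, 7.6, 196.0]
ee_rot: [179.9, -0.3, -179.6]
force: [-4.2, -2.5, 6.2]
gripper_width: 8.8
time_s: 11.28
ee_pos: [518.8, 9.3, 195.4]
ee_rot: [179.7, -0.3, -179.6]
force: [-2.9, -2.5, 8.8]
gripper_width: 9.0
```

The bolt entered the keep: y is past the contact point with only friction resisting. I continue gently.

```bash
python3 -m jog '0 0.004 0 0 0 0;0 0.008 0 0 0 0;0 0.008 0 0 0 0'; python3 -m jog '0 0.004 0 0 0 0;0 0.008 0 0 0 0;0 0.008 0 0 0 0'
```

```text
time_s: 11.53
ee_pos: [519.0, 12.2, 195.9]
ee_rot: [179.9, -0.2, -179.6]
force: [-1.9, -3.4, 7.1]
gripper_width: 8.8
time_s: 11.78
ee_pos: [519.0, 14.8, 196.0]
ee_rot: [-180.0, -0.2, -179.5]
force: [-2.8, -4.1, 5.3]
gripper_width: 8.8
```

```bash
python3 -m jog '0 0.004 0.001 0 0 0;0 0.008 0.001 0 0 0;0 0.009 0.001 0 0 0;0 0.009 0.001 0 0 0'; python3 -m jog '0 0.003 0 0 0 0;0 0.006 0 0 0 0;0 0.006 0 0 0 0'
```

```text
time_s: 12.12
ee_pos: [519.0, 18.5, 195.9]
ee_rot: [-179.9, -0.2, -179.5]
force: [-3.2, -3.0, 6.7]
gripper_width: 8.3
time_s: 12.37
ee_pos: [519.0, 20.6, 196.0]
ee_rot: [-179.7, -0.2, -179.5]
force: [-2.5, -4.8, 5.9]
gripper_width: 8.9
```

```bash
python3 -m jog '0 0.002 0 0 0 0;0 0.004 0 0 0 0;0 0.004 0 0 0 0'; python3 -m jog '0 0.003 0 0 0 0;0 0.003 0 0 0 0'
```

```text
time_s: 12.62
ee_pos: [519.1, 21.4, 196.0]
ee_rot: [-179.6, -0.2, -179.5]
force: [-1.8, -5.8, 4.5]
gripper_width: 8.5
time_s: 12.78
ee_pos: [519.0, 21.3, 196.0]
ee_rot: [-179.4, -0.2, -179.4]
force: [-2.4, -6.0, 4.9]
gripper_width: 9.2
```

The bolt is home: it moved 16 mm past first contact and now stops firm at 6 N. I'll ease off the end stop, lighten the grip and start turning.

```bash
python3 -m jog '0 -0.001 0 -0.006 0 0;0 -0.002 0 -0.006 0 0;0 -0.002 0 -0.006 0 0' -1 12; python3 -m jog '0.01 0 0.001 0 0 0;0.021 0 0.003 0 0 0;0.021 0 0.003 0 0 0'; python3 -m jog '0.01 0 0.003 0 0 0;0.019 0 0.008 0 0 0;0.019 0 0.008 0 0 0'
```

```text
time_s: 13.03
ee_pos: [519.0, 21.4, 195.9]
ee_rot: [179.9, -0.2, -179.5]
force: [-1.3, 3.7, 2.6]
gripper_width: 9.4
time_s: 13.28
ee_pos: [509.7, 21.5, 194.8]
ee_rot: [179.9, 0.1, -179.5]
force: [3.5, 0.8, 0.7]
gripper_width: 9.5
time_s: 13.53
ee_pos: [499.5, 21.5, 190.7]
ee_rot: [179.9, 0.1, -179.5]
force: [2.2, 0.8, 4.2]
gripper_width: 9.0
```

```bash
python3 -m jog '0.008 0 0.006 0 0 0;0.017 0 0.013 0 0 0;0.017 0 0.013 0 0 0'; python3 -m jog '0.006 0 0.008 0 0 0;0.012 0 0.016 0 0 0;0.012 0 0.016 0 0 0'; python3 -c "
from h import *
st()
a=grab_frame('side')[150:240,220:340,::-1];b=grab_frame('top')[170:260,220:340,::-1]
cv2.imwrite('pics/v8.png',np.hstack([cv2.resize(x,(400,300),interpolation=2) for x in(a,b)]))"
```

```text
time_s: 13.78
ee_pos: [489.8, 21.5, 183.8]
ee_rot: [179.9, -0.0, -179.5]
force: [1.2, 1.3, 2.3]
gripper_width: 9.4
time_s: 14.03
ee_pos: [482.5, 21.6, 175.1]
ee_rot: [179.9, -0.2, -179.5]
force: [-0.2, 2.7, 1.6]
gripper_width: 9.3
{'time_s': 14.033, 'qpos': [1.097, 11.215, 103.337, 0.151, 65.622, -89.49], 'ee_pos': [482.54, 21.583, 175.142], 'ee_rot': [179.864, -0.176, -179.476], 'force': [-0.234, 2.706, 1.566], 'torque': [0.224, -0.141, -0.049], 'gripper_width': 9.347}
```

View pics/v8.png

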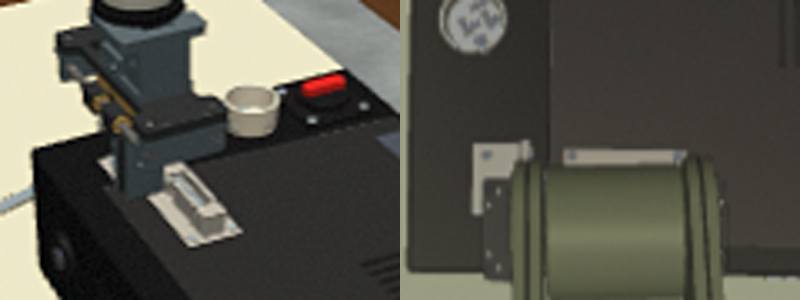

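```bash
python3 -m jog '0.003 0 0.008 0 0 0;0.006 0 0.016 0 0 0;0.006 0 0.016 0 0 0;0.006 0 0.016 0 0 0'; python3 -m jog '0.001 0 0.006 0 0 0;0.002 0 0.01 0 0 0;0.002 0 0.01 0 0 0'; python3 -c "
from h import *
st()"
```

```text
time_s: 14.47
ee_pos: [478.6, 21.6, 166.6]
ee_rot: [179.9, -0.4, -179.5]
force: [-1.4, 1.0, 1.6]
gripper_width: 9.5
time_s: 14.72
ee_pos: [477.2, 21.6, 161.2]
ee_rot: [179.9, -0.4, -179.5]
force: [-0.1, 1.1, 2.3]
gripper_width: 9.6
{'time_s': 14.717, 'qpos': [1.111, 11.556, 105.07, 0.163, 63.785, -89.491], 'ee_pos': [477.2, 21.645, 161.242], 'ee_rot': [179.858, -0.412, -179.471], 'force': [-0.126, 1.07, 2.278], 'torque': [0.212, 0.08, -0.021], 'gripper_width': 9.598}
```

```bash
python3 -m jog '0 0 0 0 0 0;0 0 0 0 0 0;0 0 0 0 0 0;0 0 -0.03 0 0 0;0 0 -0.08 0 0 0;0 0 -0.08 0 0 0' -0.5; python3 -m jog '0 0 0 0 0 0;0 0 0 0 0 0;0 0 0 0 0 0;0 0 0 0 0 0;0 0 0 0 0 0' -1 10; python3 -m jog '0 0 0.01 0 0 0;0 0 0.02 0 0 0;0 0 0.02 0 0 0'
```

```text
time_s: 15.22
ee_pos: [480.0, 21.4, 204.8]
ee_rot: [179.9, 0.0, -179.5]
force: [1.9, 0.1, 0.1]
gripper_width: 22.6
time_s: 15.63
ee_pos: [479.6, 21.4, 204.0]
ee_rot: [179.9, -0.1, -179.5]
force: [-0.1, -0.1, -0.6]
gripper_width: 0.5
time_s: 15.88
ee_pos: [478.5, 21.3, 192.5]
ee_rot: [179.9, -0.3, -179.5]
force: [-0.2, 0.4, -0.5]
gripper_width: 0.4
```

```bash
for i in 1; do python3 -m jog '0 0 0.006 0 0 0;0 0 0.008 0 0 0;0 0 0.008 0 0 0'; python3 -m jog '0 0 0.004 0 0 0;0 0 0.006 0 0 0;0 0 0.006 0 0 0'; python3 -m jog '0 0 0.003 0 0 0;0 0 0.004 0 0 0;0 0 0.004 0 0 0'; done
```

```text
time_s: 16.13
ee_pos: [478.2, 21.4, 187.9]
ee_rot: [179.9, -0.3, -179.5]
force: [-0.0, 0.2, -0.0]
gripper_width: 0.5
time_s: 16.38
ee_pos: [478.2, 21.4, 184.9]
ee_rot: [179.9, -0.3, -179.5]
force: [-0.0, 1.0, -0.0]
gripper_width: 0.6
time_s: 16.63
ee_pos: [477.9, 21.4, 182.9]
ee_rot: [179.9, -0.4, -179.5]
force: [-2.3, 0.8, 0.5]
gripper_width: 0.4
```

```bash
python3 -m jog '0 0 0.004 0 0 0;0 0 0.004 0 0 0'; python3 -m jog '0 0 0.004 0 0 0;0 0 0.004 0 0 0';python3 -m jog '0 0 0.004 0 0 0;0 0 0.004 0 0 0'
```

```text
time_s: 16.8
ee_pos: [477.6, 21.4, 180.6]
ee_rot: [179.9, -0.4, -179.5]
force: [-0.8, -0.0, 1.4]
gripper_width: 0.4
time_s: 16.97
ee_pos: [477.5, 21.4, 178.3]
ee_rot: [179.9, -0.4, -179.5]
force: [-0.4, -0.4, 0.2]
gripper_width: 0.6
time_s: 17.13
ee_pos: [477.6, 21.4, 176.4]
ee_rot: [179.9, -0.4, -179.5]
force: [-1.5, -0.5, 5.5]
gripper_width: 0.8
```

```bash
python3 -m jog '0 0 0.002 0 0 0;0 0 0.002 0 0 0'; python3 -m jog '0 0 0.003 0 0 0;0 0 0.003 0 0 0'; python3 -m jog '0 0 -0.05 0 0 0;0 0 -0.15 0 0 0;0 0 -0.25 0 0 0;0 0.2 -0.3 0 0 0;0 0.4 -0.3 0 0 0;0 0.6 -0.3 0 0 0;0 0.6 -0.3 0 0 0;0 0.6 -0.3 0 0 0;0 0.6 -0.3 0 0 0;0 0.6 -0.3 0 0 0;0 0.6 -0.3 0 0 0'; python3 -c "
from h import *
st()
a=grab_frame('side')[150:240,220:340,::-1];b=grab_frame('top')[170:260,220:340,::-1]
for q in ('handle','bolt','casing'):
  for c in('side','top'): print(q,c,[(np.round(x['location'],1).tolist(),round(x['confidence'],2)) for x in tip_of(q,c)[:2]])
cv2.imwrite('pics/v9.png',np.hstack([cv2.resize(x,(400,300),interpolation=2) for x in(a,b)]))"
```

```text
time_s: 17.3
ee_pos: [477.6, 21.3, 176.0]
ee_rot: [179.9, -0.4, -179.5]
force: [-2.4, -0.1, 7.3]
gripper_width: 0.5
time_s: 17.47
ee_pos: [477.5, 21.3, 175.2]
ee_rot: [179.9, -0.3, -179.5]
force: [-2.8, 0.3, 7.2]
gripper_width: 0.1
time_s: 18.38
ee_pos: [475.4, 326.6, 325.1]
ee_rot: [179.7, -0.3, -179.2]
force: [0.9, -0.2, 0.7]
gripper_width: 0.3
{'time_s': 18.383, 'qpos': [33.086, 15.801, 75.571, 0.423, 88.763, -57.706], 'ee_pos': [475.416, 326.563, 325.109], 'ee_rot': [179.714, -0.34, -179.217], 'force': [0.853, -0.178, 0.687], 'torque': [0.049, 0.012, -0.007], 'gripper_width': 0.312}
handle side [([262.6, 206.7], 0.66)]
handle top [([278.3, 237.1], 0.51), ([393.2, 239.3], 0.29)]
bolt side [([271.8, 207.8], 0.66)]
bolt top [([279.8, 227.5], 0.52)]
casing side [([279.6, 212.6], 0.81)]
casing top [([290.1, 221.0], 0.8)]
```

View pics/v9.png

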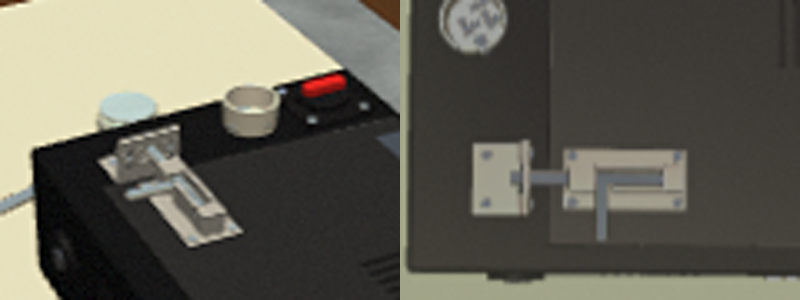

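```bash
python3 -c "
from h import *
h,e=tri((262.6,206.7),(278.3,237.1));b,f=tri((271.8,207.8),(279.8,227.5));c,g=tri((279.6,212.6),(290.1,221.0));print(h,e,b,f,c,g)
# predicted handle pixels for turns about axis z=182
for t in(1.2,1.4,1.55):
  P=[521-34*np.sin(t),21,181+34*np.cos(t)];print(t,proj('side',P),proj('top',P))
"
```

```text
[484.56815215  24.11588346 185.61579305] 4.438088477995705 [511.36998048  19.50298842 176.10085761] 5.8636518089241925 [526.54109302  -7.63597158 171.39408657] 0.3819162366383007
1.2 [[263.75086613 204.65054693]] [[279.85066797 234.63837782]]
1.4 [[263.20740359 206.6669761 ]] [[279.8050196  235.28912382]]
1.55 [[263.073592   208.14139255]] [[279.76980596 235.45069486]]
```

The bolt lies through the keep in the top view, with the rod reaching to crop (515,178). The handle lies flat in the notch at (602,210). The arm is clear, so I hand in.

```bash
python3 -c "
from workcell import *
print(job_done())"
```

```text
the job is handed in; nothing more can be done
None
```

The lid is bolted shut and the job is handed in, at about 18.5 s on the robot's clock; no verdict came back.

- **Finding the hole:** I pinched the bolt's handle and pressed the lid down in steps of about 1 mm, probing the keep lightly each time. The largest push against the keep was 11.5 N. The bolt slipped into the hole with the lid about 11 mm down.
- **Sliding home:** I slid the bolt another 16 mm or so past first contact, to a firm stop at about 6 N.
- **Turning down:** I turned the handle about 80° in the pinch. I then pushed it flat with the closed fingertips until it met its stop at about 7 N.

**Last checks:** the final pictures show the rod through the keep and the handle lying in the notch, with the arm well clear. I never touched the can, spanner, meter or tub. Of these, the last close-ups showed only the can and the tub, both in place.

**Disagreements:**
- **Gripper height:** the true fingertip height was about 30 mm above what the stated tool geometry gives. The first grip missed because of this; I corrected for it using the pictures and by feel.
- **Handle angle:** the final camera fix on the handle is too coarse to tell 1.4 from 1.55 rad. That it is fully down rests on the force rise at the stop and the picture.

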